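# Latch the sprung inspection slide at its mid position

### The job

Two spring slides stand on the table; one of them carries a black club head in its nest. With closed fingertips gently push the yellow push plate of that slide away from you along its rails, against the spring, until the red stop pin beside it pops up, then back off and let the slide spring back so that it stays latched against the pin at mid position. Only push: do not grip the slide, do not touch or lift the club head, and leave the empty slide and everything else alone.

Things in the scene. Friction and masses are not known exactly. Their poses are not given: they have to be found in the camera images.
- loaded_fixture: Slide fixture fixed to the table (aluminium base 270 x 140 x 12 mm) whose nest holds the club head. Origin on the table under its middle; x is the direction in which the slide is pushed (away from the robot, yaw within 0.3 rad), y to the left, z up. Its carriage is 140 x 90 mm; the end block and spring tube at the far end reach x = +172 mm and are 48 mm high.
- loaded_push (a point): Centre of the push face of the loaded slide's yellow push plate, 55 mm above the table; moves with the slide, axes as the fixture's. The plate is upright, 90 mm wide, 24 to 85 mm above the table, 8 mm thick; the face looks to -x (to the robot), at rest at x = -133 mm in the fixture's frame. The head (top 82 mm above the table) lies right behind it; in front is free space.
- loaded_slide (a joint): Travel of the loaded slide in m: 0 at home (near the robot), growing along the fixture's +x, end stop at 0.070. A spring (3 N at 0, 9 N at 0.070, damping 60 N s/m) drives it home. Pushed past 0.044 (aim for about 0.050) the stop pin springs up behind its side flange; let go, it comes back to rest on the pin at 0.040. Let go earlier, it goes all the way home.
- loaded_pin (a joint): Height of the loaded fixture's stop pin in m: about 0 while the slide's flange holds it down, 0.016 when popped up. Red round-topped pin, 10 mm across, left of the carriage at x = -65, y = +55 mm in the fixture's frame; popped up, its top is 40 mm above the table. It need not be touched.
- loaded_nest (a point): Centre of the nest floor on the loaded slide, 32 mm above the table, moving with the slide. The nest is 130 x 78 mm with a 12 mm rim.
- head: Loose black club head, 119 x 70 x 50 mm, lying in the loaded slide's nest with its neck at the far side; origin at the centre of its underside. Not to be touched.
- empty_fixture: The second fixture, the same in all respects, with an empty nest. To be left alone. Origin and axes as for the loaded fixture; either fixture may be on the left.
- empty_slide (a joint): Travel of the empty slide in m, 0 at home; must stay there.
- spare_head: Loose black club head on the table, 70 x 119 x 50 mm, origin at the centre of its underside. Bystander.
- test_weight: Loose brass weight with a knob, 40 mm across, 36 mm high, origin at the centre of its underside. Bystander.
- pin_gauge: Loose pin gauge, 64 mm long, 12 mm thick, lying on the table, origin at the centre of its underside. Bystander.

How it is judged:
On the way:
1. the loaded slide has been pushed past its stop pin and the pin has popped up (value of joint loaded_slide above 0.044 m and value of joint loaded_pin above 0.012 m), for 0.05 s.
At the end, for the whole second after the job is handed in: The loaded slide rests latched against its raised stop pin at 40 mm of travel (within 3 mm, pin up by more than 12 mm), the club head still lies upright in its nest (within 15 mm of the nest's centre), and the empty slide is at home (within 4 mm) (value of joint loaded_slide between 0.037 and 0.043 m and value of joint loaded_pin above 0.012 m and distance between head and loaded_nest below 0.015 m and angle between head's own z axis and vertical below 0.2 rad and linear speed of head below 0.02 m/s and value of joint empty_slide below 0.004 m); the robot touches nothing.
It fails at once if the club head in the nest is touched by the robot (over 1 N) (contact force between any of the fingers, the arm and head above 1 N).
It fails at once if the club head is lifted more than 20 mm off the nest floor (z of head in the frame of loaded_nest above 0.02 m).
It fails at once if the fingers press or squeeze the loaded slide or its fixture with more than 30 N (contact force between the fingers and loaded_fixture above 30 N).
It fails at once if the empty slide is pushed more than 6 mm (value of joint empty_slide above 0.006 m).
It fails at once if a bystander is moved more than 15 mm (distance of any of spare_head, test_weight, pin_gauge from where it was at the start of the episode above 0.015 m).
It also fails if it takes over 42 s, if anything falls off the work surface, if the arm or the gripper's body presses on something with over 40 N, if the wrist force passes 120 N, or if a joint passes its speed limit or range.

### The arm

A 6-joint arm with a two-finger parallel gripper is mounted at the origin on a cart in front of the work surface, level with it; the furniture and walls round the work are solid. World frame = base frame: x ahead of the robot, y to its left, z up, the work surface at z = 0. Lengths are in m, angles in rad, forces in N, time in s.
With the tool pointing down it reaches from about 0.225 to 0.875 m from the base axis. Payload 3.4 kg.
Tool frame: the origin (TCP) lies between the finger pads; the fingertips stand 11 mm ahead of it and the grasp point (between the pads) lies 8 mm behind it; z points along the fingers, y is the line along which they close (so a half turn about z gives the same grasp; the last joint's range is limited). The gripper opens to 85 mm and grips with 20 to 120 N. Pads are 22 mm wide; open, the fingers measure 114 mm over their backs; the gripper's body (76 mm by 85 mm) begins 54 mm behind the grasp point. The pads swing forward as they close: fully open they stand 13 mm farther back than shut.
Start: joints at [1.095, 0.276, 1.505, -0, 1.361, -0.121], TCP at [0.2, 0.539, 0.242] pointing down, gripper open.
Joint ranges: [-2.89, 2.89], [-0.75, 2.08], [0.22, 2.7], [-1.18, 4.32], [0.11, 2.71], [-2.7, 2.7]. Speed limits (rad/s): [2.57, 2.57, 3.14, 3.14, 3.14, 3.14].

### API

Orientations are given as a unit quaternion [w, x, y, z].
In Python, from rig import manip, imaging gives the robot as it stands. The module is installed in compiled form; this text tells all that it offers.
- The arm moves only by the tool jog_arm, never from a script. Its argument "deltas" is one flat list of numbers, 7 for each row, row after row: the turn, a rotation vector about the world's x, y, z in degrees, then the shift along the world's x, y, z in mm, then the opening, from 0 (shut) to 1 (fully open). In form: [ax, ay, az, tx, ty, tz, gripper, ax, ay, az, tx, ty, tz, gripper, ...]. A call has 1 to 20 rows; each row is the pose to reach, as a shift and turn from the pose commanded when the call began; what a row does not reach only later rows make up. A row lasts 1/10 s, in which the tool goes at most 50 mm and 8.59 degrees, less where a joint would pass 70% of its speed; a pose out of reach is approached as far as the arm can. A call with a gripper value outside its range is refused whole. The fingers move at their own pace and stop on an object; "grip_force" is the grip in N (left out, the last holds). Time passes only in rows, so rows that repeat a pose let the fingers close. It gives the time, the measured TCP pose, the force, the opening and the grip force at its end, in the units of the state.
- manip.get_state(): the state, without advancing time (a new reading comes with each control period).
- imaging.get_image(name): name is "scene" or "top"; returns the picture (400x640x3 uint8, blue, green, red); there is no depth.
- imaging.calibration(name): a dict with "mtx" (3x3 intrinsics, pixels), "cam_to_world" (4x4, takes a point from camera to world coordinates). Camera axes: x right, y down, z forward; pixel columns grow to the right and rows downward; lengths in m; the calibration is good to about 2 mm. A picture is of the moment at which its call begins. calibration takes no time and is no camera call.
- manip.sign_off(): hands the job in; it is judged then, once.
The state is a dict: "clock": time; "qpos": joint angles; "qd": joint speeds; "effort": joint torques, N m; "position": TCP position; "ee_rot": TCP orientation; "contact_force": force on the tool from outside, world axes, zero at the start; "moment": the same for the moment, N m; "width": finger opening in m; "gripper_force": force on a finger pad.
Only numpy, scipy, OpenCV 4.12 (cv2) and the standard library are available. Lean on these libraries where they do the work, as an engineer would, in place of code of your own. Each camera call takes 0.05 s, during which the arm holds its last target. There are 200 camera calls.

## Working session

There is one attempt and no reset: what is moved stays moved. The work goes in short steps, Python scripts to look and compute and a tool call to move; the robot and the scene stay as the last step left them, time stands still between calls to the robot, and variables do not carry over. Pictures are saved under pics/ and viewed, at most 10 in all, crops included, and the job is handed in when it is done.

Besides the shell and the picture viewer there is one more tool, called after "Emit:" as name(argument=value, ...) on one line, values as JSON. jog_arm: Moves the arm, as the interface text tells. Its arguments: {"type":"object","properties":{"deltas":{"type":"array"},"grip_force":{"type":"number"}},"required":["deltas"]}

```bash
mkdir -p pics
python3 - <<'E'
from rig import manip, imaging
import cv2,numpy as np
for n in("top","scene"):
    cv2.imwrite(f"pics/{n}0.png",imaging.get_image(n)); c=imaging.calibration(n); print(n,np.round(c["mtx"],1).tolist(),np.round(c["cam_to_world"],3).tolist())
s=manip.get_state(); print(s["position"],s["ee_rot"],s["clock"],s["contact_force"])
E
```

```text
top [[520.5, 0.0, 323.0], [0.0, 520.5, 205.3], [0.0, 0.0, 1.0]] [[0.062, -0.95, 0.306, -0.066], [-0.998, -0.061, 0.013, -0.137], [0.006, -0.306, -0.952, 1.919], [0.0, 0.0, 0.0, 1.0]]
scene [[372.5, 0.0, 318.5], [0.0, 372.5, 202.9], [0.0, 0.0, 1.0]] [[0.506, -0.592, 0.627, -0.151], [-0.862, -0.344, 0.372, -0.505], [-0.004, -0.729, -0.684, 0.789], [0.0, 0.0, 0.0, 1.0]]
[0.1995503  0.53879057 0.24154031] [-2.49835252e-04  1.76450811e-01  9.84309123e-01 -7.74399004e-04] 0.1 [ 0.57313519 -0.15704258  0.47517995]
```

View pics/top0.png

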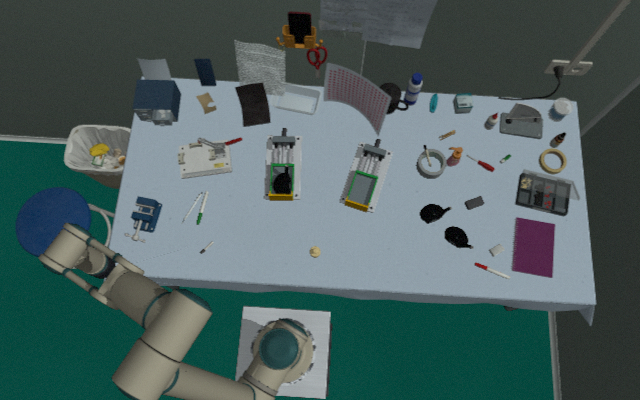

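View pics/scene0.png

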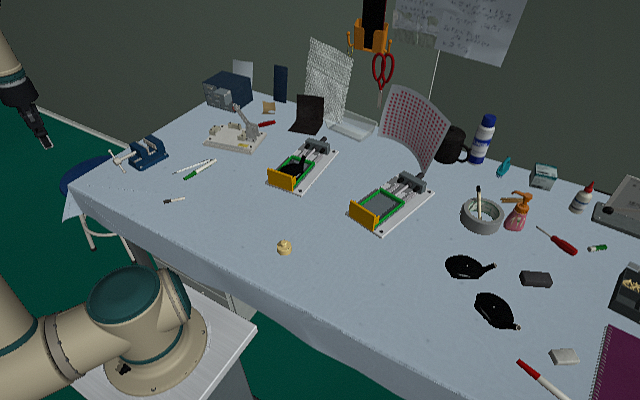

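Top view: the loaded slide (black head) is the left one, with its yellow plate at about (283,198); the empty one has its plate at (356,207). Scene view: the loaded plate is at about (283,180) with its face visible, the brass weight at (284,247). Next I measure the plate corners.

```bash
cat > h.py <<'E'
from rig import manip, imaging
import cv2,numpy as np
def ray(n,uv,z):
    c=imaging.calibration(n);T=np.array(c["cam_to_world"]);uv=np.array(uv,float)
    d=T[:3,:3]@np.linalg.inv(np.array(c["mtx"]))@[uv[0],uv[1],1];p=T[:3,3]
    return p+d*(z-p[2])/d[2]
E
python3 - <<'E'
from h import *
from scipy.spatial.transform import Rotation as R
for n,(x0,x1,y0,y1) in {"scene":(255,310,160,205),"top":(255,310,182,210)}.items():
    im=cv2.imread(f"pics/{n}0.png");h=cv2.cvtColor(im,cv2.COLOR_BGR2HSV)
    m=cv2.inRange(h,(15,140,90),(32,255,255));k=np.zeros_like(m);k[y0:y1,x0:x1]=m[y0:y1,x0:x1]
    c=max(cv2.findContours(k,0,1)[0],key=cv2.contourArea);print(n,cv2.contourArea(c))
    hull=cv2.convexHull(c)[:,0];print(hull.tolist())
    q=cv2.approxPolyDP(cv2.convexHull(c),3,True)[:,0];print("quad",q.tolist())
    for p in q: print(p,*[np.round(ray(n,p,z),3)[:2] for z in(.085,.024)])
    cv2.imwrite(f"pics/{n}_c.png",cv2.resize(im[y0-50:y1+25,x0-25:x1+35],None,fx=5,fy=5))
s=manip.get_state();print(R.from_quat(np.roll(s["ee_rot"],-1)).as_matrix().round(3))
E
```

```text
scene 381.5
[[276, 170], [295, 176], [295, 183], [293, 190], [292, 191], [280, 187], [269, 183], [268, 182], [267, 173], [267, 169], [268, 168]]
quad [[267, 169], [295, 176], [293, 190], [269, 183]]
[267 169] [0.546 0.09 ] [0.606 0.142]
[295 176] [ 0.56  -0.002] [0.622 0.041]
[293 190] [ 0.504 -0.032] [0.561 0.009]
[269 183] [0.495 0.046] [0.551 0.094]
top 36.5
[[291, 191], [292, 192], [292, 199], [268, 195], [268, 194], [269, 191]]
quad [[292, 199], [268, 194], [291, 191]]
[292 199] [0.541 0.005] [0.561 0.01 ]
[268 194] [0.555 0.096] [0.575 0.104]
[291 191] [0.572 0.011] [0.593 0.016]
[[-0.938  0.347 -0.001]
 [ 0.347  0.938 -0.001]
 [ 0.    -0.002 -1.   ]]
```

View pics/scene_c.png

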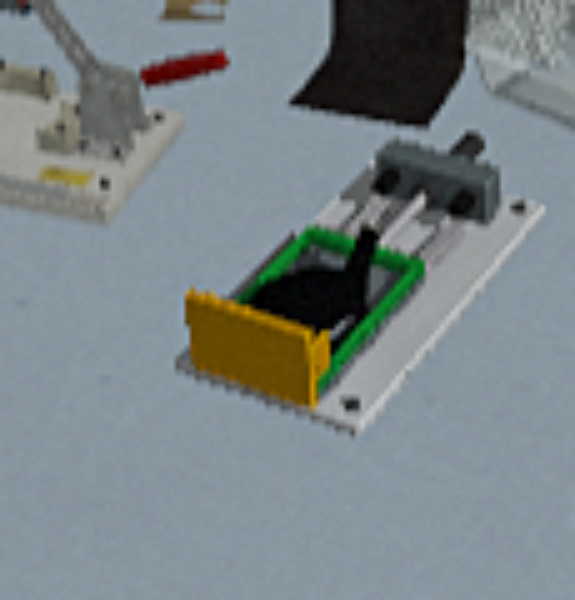

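View pics/top_c.png

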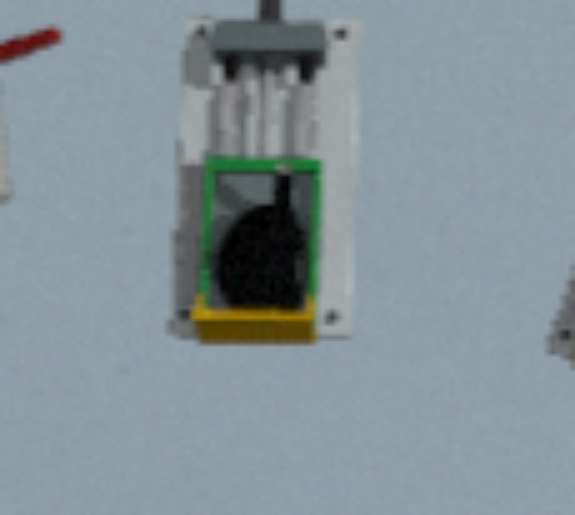

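The crops show the loaded fixture clearly. In the top crop the base corners are at about (172,335), (350,337), (360,18), (185,18). In the scene crop the face corners are at about (187,292), (310,333), (314,406), (190,363). I cast these rays.

Run:
```python
from h import *
f=lambda n,o,c,z: ray(n,np.array(o)+np.array(c)/5-.4,z)[:2]
T=[f("top",(230,132),c,.012) for c in[(172,335),(350,337),(360,18),(185,18)]]
a=(T[2]+T[3]-T[0]-T[1])/2;o=np.mean(T,axis=0);y=np.arctan2(a[1],a[0]);print("base",np.round(T,3).tolist(),"ctr",o,"len",np.hypot(*a),"yaw",y,"face",o-.133*np.array([np.cos(y),np.sin(y)]))
t=[f("top",(230,132),c,z) for c,z in[((195,312),.085),((314,320),.085),((314,342),.024),((195,340),.024)]];print("topplate",np.round(t,3).tolist())
S=[f("scene",(230,110),c,.012) for c in[(178,362),(357,432),(545,207)]];a=S[2]-S[1];print("scene base",np.round(S,3).tolist(),"yaw",np.arctan2(a[1],a[0]),"ctr",(S[0]+S[2])/2)
F=[f("scene",(230,110),c,z) for c,z in[((187,292),.085),((310,333),.085),((314,406),.024),((190,363),.024)]];print("face",np.round(F,3).tolist(),np.mean(F,axis=0))
for n,u in(("scene",(284,247)),("top",(315,252))): print("weight",ray(n,u,.018))
```

```text
base [[0.56, 0.119], [0.567, -0.019], [0.837, -0.006], [0.828, 0.134]] ctr [0.69795044 0.05717433] len 0.26982231982434707 yaw 0.052450443261763464 face [0.56513334 0.05020162]
topplate [[0.555, 0.094], [0.554, 0.005], [0.557, 0.008], [0.553, 0.099]]
scene base [[0.56, 0.117], [0.561, -0.02], [0.831, -0.008]] yaw 0.04560050509782351 ctr [0.69548634 0.05447623]
face [[0.55, 0.093], [0.554, 0.006], [0.557, 0.008], [0.552, 0.1]] [0.55317157 0.05192529]
weight [ 0.35974675 -0.09384178  0.018     ]
weight [ 0.36070268 -0.0921101   0.018     ]
```

Emit:
jog_arm(deltas=[0, 0, 1, 8, -14, 0, 0, 0, 0, 2, 23, -40, 0, 0, 0, 0, 4, 40, -69, 0, 0, 0, 0, 6, 58, -100, 0, 0, 0, 0, 8, 76, -131, 0, 0, 0, 0, 10, 94, -162, 0, 0, 0, 0, 12, 112, -193, 0, 0, 0, 0, 14, 130, -225, 0, 0, 0, 0, 16, 148, -256, 0, 0, 0, 0, 18, 166, -287, 0, 0, 0, 0, 20, 184, -318, 0, 0, 0, 0, 21, 202, -349, 0, 0, 0, 0, 22, 220, -380, 0, 0, 0, 0, 23, 238, -411, 0, 0, 0, 0, 23, 254, -439, 0, 0, 0, 0, 23, 267, -461, 0, 0, 0, 0, 23, 277, -478, 0, 0, 0, 0, 23, 283, -489, 0, 0, 0, 0, 23, 285, -492, 0, 0, 0, 0, 23, 285, -492, 0, 0])

```text
clock: 2.1
position: [0.4845, 0.0474, 0.2421]
ee_rot: [-0.0, -0.023, 1.0, 0.0]
contact_force: [-0.8, -0.1, 0.0]
width: 0.0001
gripper_force: 0.0
```

Emit:
jog_arm(deltas=[0, 0, 0, 0, 0, -10, 0, 0, 0, 0, 0, 0, -30, 0, 0, 0, 0, 0, 0, -55, 0, 0, 0, 0, 0, 0, -80, 0, 0, 0, 0, 0, 0, -105, 0, 0, 0, 0, 0, 0, -130, 0, 0, 0, 0, 0, 0, -150, 0, 0, 0, 0, 0, 0, -165, 0, 0, 0, 0, 0, 0, -175, 0, 0, 0, 0, 0, 0, -182, 0, 0, 0, 0, 0, 0, -185, 0, 0, 0, 0, 0, 0, -185, 0, 0, 0, 0, 0, 0, -185, 0])

```text
clock: 3.4
position: [0.4852, 0.0472, 0.0578]
ee_rot: [0.001, -0.023, 1.0, 0.0]
contact_force: [-0.5, -0.8, -0.1]
width: 0.0001
gripper_force: 0.0
```

Run:
```python
from h import *
from scipy.spatial.transform import Rotation as R
a=imaging.get_image("scene")[90:220,215:375];b=imaging.get_image("top")[130:260,215:375]
cv2.imwrite("pics/close1.png",cv2.resize(np.vstack([a,b])[:],None,fx=2.3,fy=2.3,interpolation=2))
s=manip.get_state();print(s["clock"],s["position"],s["contact_force"],s["width"],s["qpos"]);print(R.from_quat(np.roll(s["ee_rot"],-1)).as_matrix().round(3))
```

```text
3.5 [0.48528115 0.04719426 0.05794033] [0.12247874 0.52785825 0.17494379] -0.00011047765083405487 [-4.59817799e-02  3.28763240e-01  1.95576478e+00  1.89618667e-04
  8.55628471e-01 -1.66344221e+00]
[[-0.999 -0.047  0.001]
 [-0.047  0.999  0.   ]
 [-0.001  0.    -1.   ]]
```

View pics/close1.png

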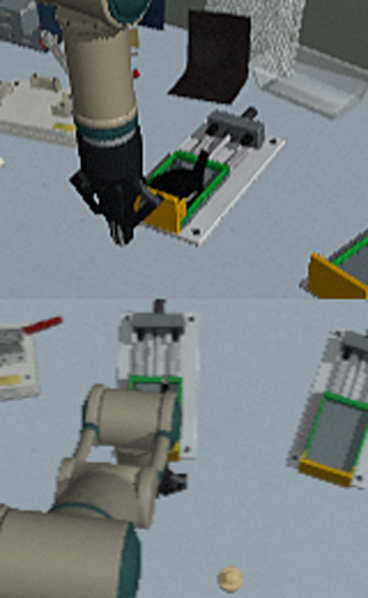

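The closed gripper stands just in front of the plate's centre (scene crop, about (120,235)) and nothing is touched. I go in slowly and feel for contact.

Emit:
jog_arm(deltas=[0, 0, 0, 5, 0, 0, 0, 0, 0, 0, 13, 1, 0, 0, 0, 0, 0, 21, 1, 0, 0, 0, 0, 0, 29, 1, 0, 0, 0, 0, 0, 36, 2, 0, 0, 0, 0, 0, 41, 2, 0, 0, 0, 0, 0, 45, 2, 0, 0, 0, 0, 0, 48, 2, 0, 0, 0, 0, 0, 50, 2, 0, 0, 0, 0, 0, 50, 2, 0, 0])

```text
clock: 4.5
position: [0.5349, 0.0492, 0.0573]
ee_rot: [0.0, -0.023, 1.0, 0.0]
contact_force: [0.2, -0.7, 0.0]
width: 0.0001
gripper_force: 0.0
```

Emit:
jog_arm(deltas=[0, 0, 0, 2, 0, 0, 0, 0, 0, 0, 4, 0, 0, 0, 0, 0, 0, 6, 0, 0, 0, 0, 0, 0, 8, 0, 0, 0, 0, 0, 0, 8, 0, 0, 0])

```text
clock: 5.0
position: [0.5416, 0.0492, 0.0572]
ee_rot: [-0.001, -0.023, 1.0, 0.0]
contact_force: [-3.0, -0.1, 2.6]
width: -0.0005
gripper_force: 2.1
```

Emit:
jog_arm(deltas=[0, 0, 0, 2, 0, 0, 0, 0, 0, 0, 4, 0, 0, 0, 0, 0, 0, 6, 0, 0, 0, 0, 0, 0, 8, 0, 0, 0, 0, 0, 0, 8, 0, 0, 0])

```text
clock: 5.5
position: [0.5496, 0.0496, 0.0572]
ee_rot: [-0.001, -0.023, 1.0, 0.0]
contact_force: [-4.8, 1.4, 4.4]
width: -0.0001
gripper_force: 2.4
```

Contact came at about TCP x = 0.538 with spring-like forces, so I continue to about 50 mm of travel.

Emit:
jog_arm(deltas=[0, 0, 0, 3, 0, 0, 0, 0, 0, 0, 6, 0, 0, 0, 0, 0, 0, 9, 0, 0, 0, 0, 0, 0, 12, 1, 0, 0, 0, 0, 0, 15, 1, 0, 0, 0, 0, 0, 18, 1, 0, 0, 0, 0, 0, 20, 1, 0, 0, 0, 0, 0, 20, 1, 0, 0])

```text
clock: 6.3
position: [0.5692, 0.0504, 0.0572]
ee_rot: [-0.002, -0.023, 1.0, 0.0]
contact_force: [-6.3, 0.3, 5.9]
width: 0.0
gripper_force: 3.1
```

Emit:
jog_arm(deltas=[0, 0, 0, 3, 0, 0, 0, 0, 0, 0, 6, 0, 0, 0, 0, 0, 0, 9, 0, 0, 0, 0, 0, 0, 12, 1, 0, 0, 0, 0, 0, 15, 1, 0, 0, 0, 0, 0, 17, 1, 0, 0, 0, 0, 0, 19, 1, 0, 0, 0, 0, 0, 19, 1, 0, 0, 0, 0, 0, 19, 1, 0, 0])

```text
clock: 7.2
position: [0.5877, 0.0513, 0.0572]
ee_rot: [-0.002, -0.023, 1.0, 0.0]
contact_force: [-7.6, -0.3, 5.2]
width: 0.0001
gripper_force: 3.5
```

Run:
```python
from h import *
a=imaging.get_image("scene")[90:220,215:345];b=imaging.get_image("top")[120:220,240:340]
cv2.imwrite("pics/push1.png",np.hstack([cv2.resize(a,(400,400),interpolation=2),cv2.resize(b,(400,400),interpolation=2)]))
s=manip.get_state();print(s["clock"],s["position"],s["contact_force"])
```

```text
7.3 [0.58766049 0.05125173 0.05721467] [-7.0977584   0.19156283  4.95224547]
```

View pics/push1.png

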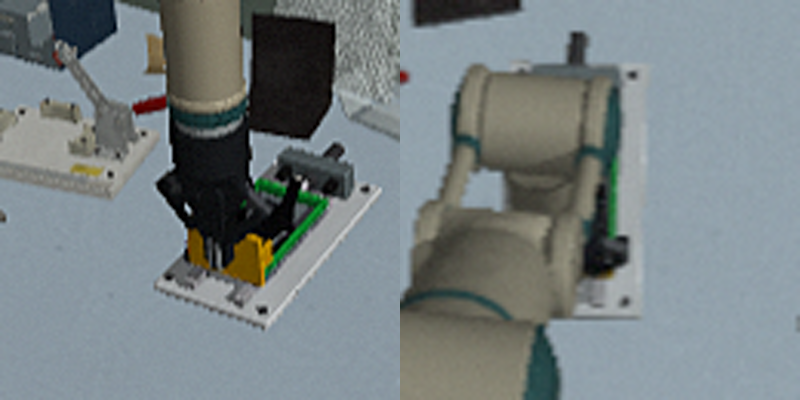

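The plate is pushed well in along the base (scene crop, about (230,260)) and the wrist force of about 7.3 N matches 50 mm of travel. The pin is hidden behind the gripper. I push 3 mm more for margin, then back off.

Emit:
jog_arm(deltas=[0, 0, 0, 2, 0, 0, 0, 0, 0, 0, 3, 0, 0, 0, 0, 0, 0, 3, 0, 0, 0, 0, 0, 0, 3, 0, 0, 0, 0, 0, 0, 0, 0, 0, 0, 0, 0, 0, -3, 0, 0, 0, 0, 0, 0, -6, 0, 0, 0, 0, 0, 0, -9, 0, 0, 0, 0, 0, 0, -12, -1, 0, 0, 0, 0, 0, -17, -1, 0, 0, 0, 0, 0, -24, -1, 0, 0, 0, 0, 0, -34, -2, 0, 0, 0, 0, 0, -46, -2, 0, 0, 0, 0, 0, -60, -3, 0, 0, 0, 0, 0, -75, -4, 0, 0, 0, 0, 0, -88, -4, 0, 0, 0, 0, 0, -97, -5, 0, 0, 0, 0, 0, -100, -5, 0, 0, 0, 0, 0, -100, -5, 0, 0])

```text
clock: 9.2
position: [0.4896, 0.0462, 0.0575]
ee_rot: [0.0, -0.023, 1.0, 0.0]
contact_force: [-0.0, 0.3, 0.2]
width: 0.0
gripper_force: 0.0
```

Emit:
jog_arm(deltas=[0, 0, 0, 0, 0, 10, 0, 0, 0, 0, 0, 5, 30, 0, 0, 0, 0, 0, 15, 55, 0, 0, 0, 0, 0, 30, 80, 0, 0, 0, 0, 0, 50, 105, 0, 0, 0, 0, 0, 75, 130, 0, 0, 0, 0, 0, 105, 150, 0, 0, 0, 0, 0, 135, 165, 0, 0, 0, 0, 0, 165, 175, 0, 0, 0, 0, 0, 190, 180, 0, 0, 0, 0, 0, 205, 180, 0, 0, 0, 0, 0, 210, 180, 0, 0, 0, 0, 0, 210, 180, 0])

```text
clock: 10.5
position: [0.4897, 0.2562, 0.2369]
ee_rot: [-0.0, -0.024, 1.0, -0.0]
contact_force: [-0.6, -0.8, 0.4]
width: -0.0001
gripper_force: 0.0
```

Run:
```python
from h import *
a=imaging.get_image("scene")[120:220,245:345];b=imaging.get_image("top")[120:220,240:340]
cv2.imwrite("pics/end1.png",np.hstack([cv2.resize(a,(400,400),interpolation=2),cv2.resize(b,(400,400),interpolation=2)]))
s=manip.get_state();print(s["clock"],s["position"],s["contact_force"])
```

```text
10.6 [0.48960839 0.25520886 0.23683441] [ 0.54206636 -1.07162341  0.00327889]
```

View pics/end1.png

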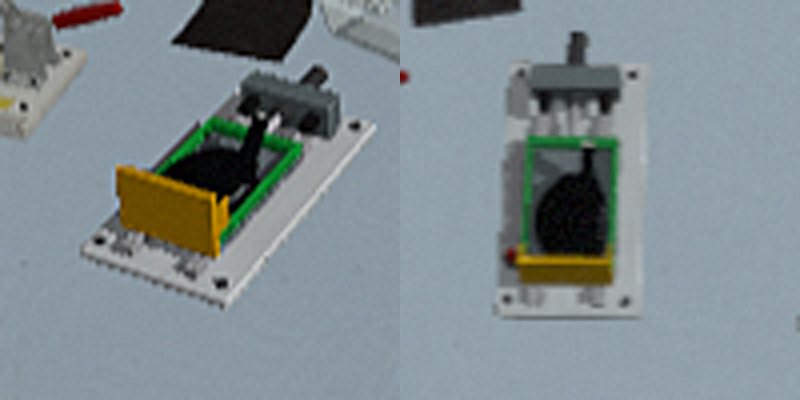

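The slide stays at mid position with the red pin up at its left (top crop, about (512,257)) and the head in its nest. The arm is clear, so I hand in.

```bash
python3 -c "
from rig import manip
print(manip.sign_off())"
```

```text
the job is handed in; nothing more can be done
None
```

The last picture before hand-in shows the loaded slide at mid position against its raised red pin, with the head still in its nest and the arm clear; the job is handed in, but no verdict came back.

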